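Stack the sample dishes and hold the scanner over the pile

ROBOT

A 6-joint arm with a two-finger parallel gripper is mounted at the origin on the work surface. World frame = base frame: x ahead of the robot, y to its left, z up, the work surface at z = 0. Lengths are in mm, angles in rad, forces in N, time in s.
With the tool pointing down it reaches from about 275 to 1000 mm from the base axis. Payload 8.4 kg.
Tool frame: the origin (TCP) lies at the very end of the fingers, on their centre line; the grasp point (between the pads) lies 19 mm behind it; z points along the fingers, y is the line along which they close (so a half turn about z gives the same grasp; the last joint's range is limited). The gripper opens to 85 mm and grips with 20 to 120 N. Pads are 22 mm wide; open, the fingers measure 114 mm over their backs; the gripper's body (76 mm by 85 mm) begins 54 mm behind the grasp point. The pads swing forward as they close: fully open they stand 13 mm farther back than shut.
Start: joints at [-1.296, 0.353, 1.633, -0, 1.155, -0.002], TCP at [170.798, -601.212, 231.281] pointing down, gripper open.
Joint ranges: [-2.63, 2.63], [-0.92, 2.1], [0.06, 2.66], [-1.3, 4.44], [0, 2.69], [-3.02, 3.02]. Speed limits (rad/s): [2.22, 2.22, 2.79, 3.14, 3.14, 3.14].

INTERFACE

Orientations are given as [roll, pitch, yaw] about the fixed x, y, z axes, in that order (R = Rz(yaw) Ry(pitch) Rx(roll)).
In Python, from rig import telemetry, imaging, r gives the robot as it stands. The module is installed in compiled form; this text tells all that it offers.
- The arm moves only by the tool step_arm, never from a script. Its argument "moves" is a list of rows, each a list of 3 entries, a list of its own where there are three numbers: the turn, a rotation vector about the tool's x, y, z scaled (see below), then the shift along the tool's x, y, z scaled (see below), then the opening, from -1 (shut) to 1 (fully open). A call has 1 to 8 rows; each row is the pose to reach, as a shift and turn from the pose commanded when the call began, along the tool's axes at that moment; what a row does not reach only later rows make up. The controller multiplies each number of a shift by 200 mm and each number of a turn by 45 degrees. A row lasts 1/10 s, in which the tool goes at most 50 mm and 8.59 degrees, less where a joint would pass 70% of its speed; a pose out of reach is approached as far as the arm can. A call with a number of a shift or a turn outside -1 to 1 is refused whole. A call with a gripper value outside its range is refused whole. The fingers move at their own pace and stop on an object; "squeeze" is the grip in N (left out, the last holds). Time passes only in rows, so rows that repeat a pose let the fingers close. It gives the time, the measured TCP pose, the force, the opening and the grip force at its end, in the units of the state.
- telemetry.sense(): the state, without advancing time (a new reading comes with each control period).
- imaging.grab_frame(name): name is "scene" or "top"; returns the picture (480x640x3 uint8, red, green, blue); there is no depth.
- imaging.calibration(name): a dict with "fx", "fy", "cx", "cy" (pixels), "cam_to_world" (4x4, takes a point from camera to world coordinates). Camera axes: x right, y up, looking along -z (the intrinsics and any distortion apply to the point x, -y, -z); pixel columns grow to the right and rows downward; lengths in mm; the calibration is good to about 2 mm. A picture is of the moment at which its call begins. calibration takes no time and is no camera call.
- r.sign_off(): hands the job in; it is judged then, once.
Trained networks look in the newest picture that a camera, given by its name, has taken for a name from the list of things; names that differ only in an ending like _2 or _b are one class to them, and where a whole thing is asked for, a point or a joint stands for the part that bears it (a point fixed in the world has none). Each returns a list of dicts, best first, with "conf" (0 to 1); they miss things now and then, are a little off and sometimes report something else, mostly with a low value. They report only what shows in the picture. A call takes as long as a camera call. They do not tell look-alikes from the thing itself.
- imaging.recognise(camera, name): "extent" ([left, top, width, height] in pixels, round what is visible of it).
- imaging.mark_of(camera, name): "xy" ([column, row] in pixels: a listed point, or the origin of a listed thing).
The state is a dict: "clock": time; "qpos": joint angles; "qvel": joint speeds; "joint_efforts": joint torques, N m; "eef_pos": TCP position; "tcp_rot": TCP orientation; "contact_force": force on the tool from outside, world axes, zero at the start; "wrist_torque": the same for the moment, N m; "opening": opening from 0.0 (shut) to 1.0 (fully open); "grasp_force": force on a finger pad.
Only numpy, scipy, OpenCV 4.12 (cv2) and the standard library are available. Lean on these libraries where they do the work, as an engineer would, in place of code of your own. Each camera call takes 0.05 s, during which the arm holds its last target. There are 200 camera calls.

TASK

Stack the two dishes lying on the bench squarely onto the dish that already sits on the low platform, leaving that one where it is, to make one neat pile of three (either of the two may go first). Then take the handheld scanner by its upright grip, carry it over the top of the tube rack to the pile and hold it there to read the top dish: level, lined up with the pile lengthwise and sideways, its underside about a centimetre above the top lid and never touching any dish. Finish while still gripping the scanner and holding it there, keep clear of the rack and its tubes throughout, and leave the other things on the bench alone.

Things in the scene. Friction and masses are not known exactly. Their poses are not given: they have to be found in the camera images.
- dish_base: one of three identical shallow white rectangular lidded dishes, rigid, 80 (its x) x 56 (its y) x 14 mm high, 60 g, grey panel on the flat, fixed lid. Origin at the centre of the underside, z up. This one already lies centred on the platform, its long side along the platform's long side: the bottom of the pile.
- dish_left: one of three identical shallow white rectangular lidded dishes, rigid, 80 (its x) x 56 (its y) x 14 mm high, 60 g, grey panel on the flat, fixed lid. Origin at the centre of the underside, z up. On the bench, to the left (+y) of the tube rack, on the robot's side of the work area; its long side points roughly away from the robot.
- dish_right: one of three identical shallow white rectangular lidded dishes, rigid, 80 (its x) x 56 (its y) x 14 mm high, 60 g, grey panel on the flat, fixed lid. Origin at the centre of the underside, z up. On the bench, to the right (-y) of the tube rack, on the robot's side of the work area; its long side points roughly away from the robot.
- scanner: handheld scanner, about 0.25 kg: grey head 80 (its x) x 56 (its y) x 28 mm high with flat underside, black rim; on top, centred, an upright black block grip 58 (x) x 24 (y) mm, from 28 to 74 mm above the underside, to be taken from above across its 24 mm. Origin: centre of the underside, z up. Stands on the bench across the rack from the platform, on the side far from the robot.
- platform: low painted grey metal platform, fixed, 100 (its x) x 76 (its y) x 20 mm high. Origin at the centre of its underside, on the bench. It stands to the left or right of the rack, the scanner on the other side.
- rack: white tube rack, fixed, 300 (its x, running roughly away from the robot) x 60 (its y) mm, with two rows of eight clear tubes with green caps; the caps are the highest points, 103 mm above the bench. Origin at the centre of its underside, on the bench. Stands in the middle of the work area.
- tip_box: bystander: grey box with blue lid, 112 x 77 x 52 mm high, loose; origin at the centre of its underside. Leave alone.
- reagent: bystander: squat jar, 52 mm diameter, 75 mm high, loose; origin at the centre of its underside. Leave alone.
- carton: bystander: white and green carton, 120 x 85 x 60 mm high, loose; origin at the centre of its underside. Leave alone.
- beaker: bystander: white open beaker, 70 mm diameter at the rim, 85 mm high, loose; origin at the centre of its underside. Leave alone.
Not all that is in view belongs to the job. Leave any turquoise look-alike of the dish_left alone.

How it is judged:
By the outcome, as a careful person would: the job done as asked, in the order asked, and still so for the second after the job is handed in, while the arm keeps its last pose, push and grip.
It also fails if it takes over 67 s, if anything falls off the work surface, if the arm or the gripper's body presses on something with over 40 N, if the wrist force passes 120 N, or if a joint passes its speed limit or range.

## Working session

There is one attempt and no reset: what is moved stays moved. The work goes in short steps, Python scripts to look and compute and a tool call to move; the robot and the scene stay as the last step left them, time stands still between calls to the robot, and variables do not carry over. Pictures are saved under pics/ and viewed, at most 10 in all, crops included, and the job is handed in when it is done.

Besides the shell and the picture viewer there is one more tool, called in YAML: its name, and indented under it one key for each argument. step_arm: Moves the arm, as the interface text tells. Its arguments: {"type":"object","properties":{"moves":{"type":"array"},"squeeze":{"type":"number"}},"required":["moves"]}

```bash
mkdir -p pics; python3 - <<'E'
from rig import telemetry, imaging, r
import cv2
s=telemetry.sense(); print(s)
for c in("scene","top"):
    f=imaging.grab_frame(c); cv2.imwrite(f"pics/{c}0.png",f[:,:,::-1])
    k=imaging.calibration(c); print(c,k)
    for n in("dish_base","dish_left","dish_right","scanner","platform","rack","tip_box"):
        try:
            print(n,[(d['extent'],round(d['conf'],2)) for d in imaging.recognise(c,n)][:5],[(d['xy'],round(d['conf'],2)) for d in imaging.mark_of(c,n)][:5])
        except Exception as e: print(n,e)
E
```

```text
{'clock': 0.0, 'qpos': array([-1.29639251e+00,  3.53681128e-01,  1.63418873e+00,  1.89821423e-05,
        1.15517901e+00, -2.37581078e-03]), 'qvel': array([-6.75522691e-04,  7.29881174e-05, -2.09613061e-04,  8.90730202e-04,
        1.28721065e-04,  2.75045867e-04]), 'joint_efforts': array([ 2.02192918e-03, -6.05242467e+01, -3.42078459e+01, -5.23826964e-05,
        9.39732447e-03, -5.00582274e-06]), 'eef_pos': array([ 170.6708379 , -600.72220902,  230.5177206 ]), 'tcp_rot': array([-3.14013648e+00, -2.08146065e-05,  2.76771937e-01]), 'contact_force': array([ 0.46572481, -0.23887982, -0.62624708]), 'wrist_torque': array([0.01831231, 0.03397296, 0.06293494]), 'grasp_force': 0.0, 'opening': 0.9951441761595096}
scene {'fx': 597.7544806236571, 'fy': 597.7544806236571, 'cx': 304.04451567674715, 'cy': 242.11860398306825, 'cam_to_world': array([[ 5.81915053e-01, -6.99278250e-01,  4.15192486e-01,
         1.12237637e+03],
       [ 8.13129518e-01,  4.91517651e-01, -3.11818514e-01,
        -4.94827993e+02],
       [ 1.39734696e-02,  5.19057153e-01,  8.54625306e-01,
         1.39371412e+03],
     
[... 1293 characters left out ...]
.8, 21.1, 29.8], 0.41)] [([247.7, 180.7], 0.62), ([306.7, 212.9], 0.37)]
dish_left [([233.2, 229.0, 24.0, 31.5], 0.95), ([192.7, 293.6, 29.7, 21.9], 0.87), ([236.3, 274.8, 27.4, 32.3], 0.86)] [([250.1, 292.6], 0.92), ([244.9, 240.8], 0.85), ([206.7, 304.9], 0.55), ([375.9, 202.8], 0.32)]
dish_right [([354.7, 240.8, 27.8, 32.3], 0.91)] [([366.2, 254.1], 0.78)]
scanner [([228.4, 165.2, 36.4, 39.9], 0.66), ([361.9, 187.7, 28.8, 29.6], 0.55)] [([246.9, 179.1], 0.34)]
platform [([231.2, 165.4, 31.8, 39.1], 0.76)] [([244.5, 185.4], 0.83)]
rack [([297.0, 154.3, 19.2, 109.1], 0.89)] [([306.5, 208.7], 0.85), ([472.1, 264.3], 0.63)]
tip_box [([428.1, 169.0, 31.8, 45.2], 0.82)] [([437.9, 192.4], 0.58)]
```

```bash
python3 - <<'E'
import cv2
a=cv2.imread('pics/top0.png')[140:340,170:440]
b=cv2.imread('pics/scene0.png')[130:350,170:430]
cv2.imwrite('pics/a.png',cv2.resize(a,None,fx=2.95,fy=2.95,interpolation=cv2.INTER_CUBIC))
cv2.imwrite('pics/b.png',cv2.resize(b,None,fx=2.7,fy=2.7,interpolation=cv2.INTER_CUBIC))
E
```

```text
(no output)
```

View pics/a.png

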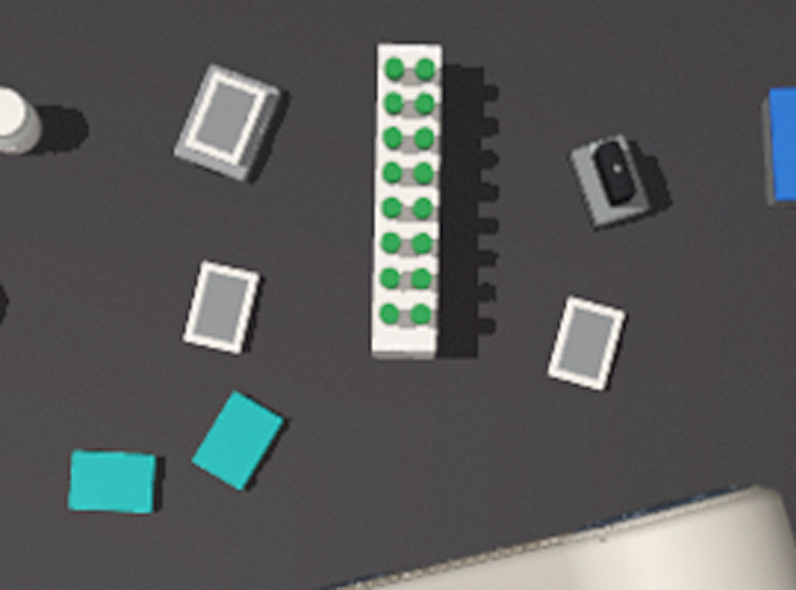

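View pics/b.png

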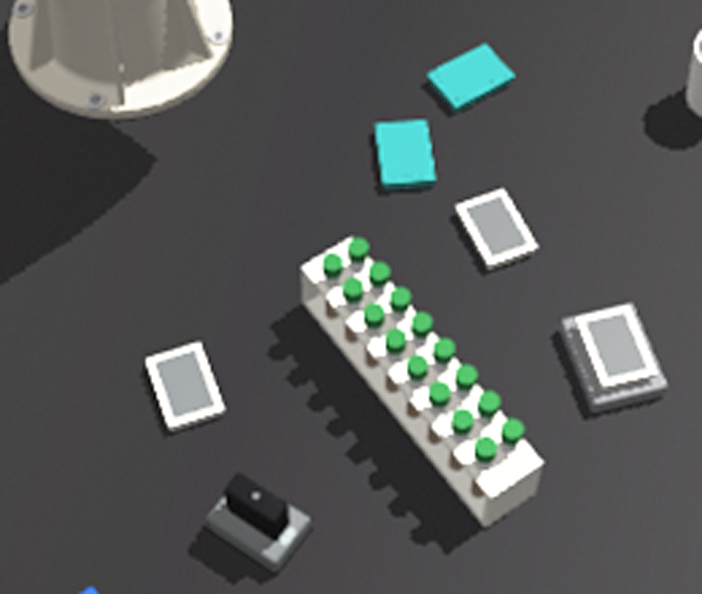

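```bash
cat > h.py <<'E'
from rig import telemetry, imaging, r
import numpy as np, cv2
from scipy.spatial.transform import Rotation as R
def ray(cam,px,z):
    k=imaging.calibration(cam);T=k['cam_to_world'];px=np.atleast_2d(px).astype(float)
    d=np.c_[(px[:,0]-k['cx'])/k['fx'],-(px[:,1]-k['cy'])/k['fy'],-np.ones(len(px))]@T[:3,:3].T
    o=T[:3,3];return (o+d*((z-o[2])/d[:,2])[:,None])[:,:2]
def proj(cam,P):
    k=imaging.calibration(cam);T=k['cam_to_world'];c=(np.atleast_2d(P)-T[:3,3])@T[:3,:3]
    return np.c_[k['cx']+k['fx']*c[:,0]/-c[:,2],k['cy']-k['fy']*c[:,1]/-c[:,2]]
def panel(cam,img,guess,z,S=8):
    """centre+yaw of the grey panel near guess px, on plane z"""
    g=img.mean(2).astype(np.float32);u,v=[int(round(q)) for q in guess];h=22
    p=cv2.resize(g[v-h:v+h,u-h:u+h],None,fx=S,fy=S,interpolation=cv2.INTER_CUBIC)
    pv=np.median(g[v-2:v+3,u-2:u+3]); wv=np.percentile(g[v-16:v+16,u-16:u+16],97)
    m=((p<(pv+wv)/2)&(p>pv-35)).astype(np.uint8)
    n,l,st,c=cv2.connectedComponentsWithStats(m,connectivity=4);i=l[h*S,h*S]
    cs,_=cv2.findContours((l==i).astype(np.uint8),cv2.RETR_EXTERNAL,cv2.CHAIN_APPROX_NONE)
    q=(cs[0][:,0]+.5)/S-.5+[u-h,v-h]
    w=ray(cam,q,z).astype(np.float32);(c,s,a)=cv2.minAreaRect(w)
    M=cv2.moments(w.reshape(-1,1,2)); c=[M['m10']/M['m00'],M['m01']/M['m00']]
    am=.5*np.degrees(np.arctan2(2*M['mu11'],M['mu20']-M['mu02']))
    if s[0]<s[1]: a-=90
    a=(a+90)%180-90
    return np.round([*c,*sorted(s),a,am],1)
E
python3 - <<'E'
from h import *
G={'top':dict(base=(247,180),left=(244.5,244),right=(368.5,256)),'scene':dict(base=(398,258),left=(354,214.5),right=(238.5,272.5))}
for c in G:
    f=cv2.imread(f'pics/{c}0.png')
    for n,g in G[c].items(): print(c,n,panel(c,f,g,34 if n=='base' else 14))
# rack & scanner from hand-read pixels
s=2.95
print('scanner grip top', ray('top',[[170+614/s,140+171/s]],74), ray('scene',[[170+257/2.7,130+505/2.7]],74))
print('head corners top', ray('top',np.array([[570,153],[596,228],[650,213],[625,135]])/s+[170,140],28).round())
print('rack',ray('top',np.array([[377,44],[440,44],[372,352],[436,352]])/s+[170,140],80).round())
print('caps',ray('top',np.array([[394,69],[425,69],[389,314],[421,314]])/s+[170,140],103).round())
E
```

```text
top base [642.7 175.9  42.7  66.4 -19.9 -19.9]
top left [455.8 176.3  42.   66.2 -12.1 -11.8]
top right [ 427.1 -185.3   42.2   66.   -14.9  -15.2]
scene base [641.4 175.4  40.5  63.9 -20.6 -20.2]
scene left [454.5 175.8  40.5  64.2 -12.2 -12. ]
scene right [ 426.1 -185.9   40.5   64.5  -14.7  -14.9]
scanner grip top [[ 586.7222315  -206.31276958]] [[ 598.58512005 -211.90962574]]
head corners top [[ 614. -168.]
 [ 539. -194.]
 [ 555. -248.]
 [ 634. -223.]]
rack [[707.  26.]
 [708. -36.]
 [405.  24.]
 [406. -37.]]
caps [[676.   9.]
 [676. -21.]
 [439.   9.]
 [439. -21.]]
```

```bash
cat >> h.py <<'E'
def to(*targets):
    s=telemetry.sense();p=s['eef_pos'];Rc=R.from_euler('xyz',s['tcp_rot'])
    print('t %.1f'%s['clock'],'pos',p.round(1),'yaw %.2f'%np.degrees(s['tcp_rot'][2]),'open %.3f grip %.1f'%(s['opening'],s['grasp_force']),'F',s['contact_force'].round(1))
    for x,y,z,a in targets:
        d=Rc.inv().apply(np.array([x,y,z])-p)/200
        w=(Rc.inv()*R.from_euler('xyz',[180,0,a],degrees=True)).as_rotvec(degrees=True)/45
        print((x,y,z,a),'turn',w.round(3),'shift',d.round(4))
E
python3 -c "
from h import *
to((426.6,-185.6,231,-15),(300,-390,231,-15))"
```

```text
t 1.5 pos [ 170.8 -601.2  231.3] yaw 15.86 open 0.999 grip 0.0 F [-0.5 -0.3 -0.4]
(426.6, -185.6, 231, -15) turn [ 0.    -0.     0.686] shift [ 1.7982e+00 -1.6496e+00  1.4000e-03]
(300, -390, 231, -15) turn [ 0.    -0.     0.686] shift [ 0.91   -0.8395  0.0014]
```

step_arm:
  moves:
    - [[0, 0, 0.686], [0.91, -0.8395, 0], 1]
    - [[0, 0, 0.686], [0.91, -0.8395, 0], 1]
    - [[0, 0, 0.686], [0.91, -0.8395, 0], 1]
    - [[0, 0, 0.686], [0.91, -0.8395, 0], 1]
    - [[0, 0, 0.686], [0.91, -0.8395, 0], 1]
    - [[0, 0, 0.686], [0.91, -0.8395, 0], 1]
    - [[0, 0, 0.686], [0.91, -0.8395, 0], 1]

```text
clock: 2.2
eef_pos: [300.7, -389.5, 231.6]
tcp_rot: [3.141, -0.001, -0.259]
contact_force: [-0.4, -0.6, -0.2]
opening: 1.001
grasp_force: 0.0
```

```bash
cat >> h.py <<'E'
def chain(*targets):
    """legs between successive targets, from the measured pose"""
    s=telemetry.sense();p=s['eef_pos'];a0=np.degrees(s['tcp_rot'][2])
    to()
    for x,y,z,a in targets:
        Rc=R.from_euler('xyz',[180,0,a0],degrees=True)
        d=Rc.inv().apply(np.array([x,y,z])-p)
        n=max(np.linalg.norm(d)/50,abs(a-a0)/8.59)
        print((x,y,z,a),'turn %.3f'%((a0-a)/45),'shift',(d/200).round(4),'rows %.1f'%n)
        p=np.array([x,y,z]);a0=a
E
python3 -c "
from h import *
chain((426.6,-185.6,120,-15),(426.6,-185.6,15,-15),(426.6,-185.6,4,-15))"
```

```text
t 2.2 pos [ 300.7 -389.5  231.6] yaw -14.85 open 1.001 grip 0.0 F [-0.4 -0.6 -0.2]
(426.6, -185.6, 120, -15) turn 0.003 shift [ 0.3474 -1.1466  0.5582] rows 5.3
(426.6, -185.6, 15, -15) turn 0.000 shift [ 0.    -0.     0.525] rows 2.1
(426.6, -185.6, 4, -15) turn 0.000 shift [ 0.    -0.     0.055] rows 0.2
```

step_arm:
  moves:
    - [[0, 0, 0], [0.347, -0.98, 0.4], 1]
    - [[0, 0, 0], [0.347, -0.98, 0.4], 1]
    - [[0, 0, 0], [0.347, -0.98, 0.4], 1]
    - [[0, 0, 0], [0.347, -0.98, 0.4], 1]
    - [[0, 0, 0], [0.347, -0.98, 0.4], 1]
    - [[0, 0, 0], [0.347, -0.98, 0.4], 1]

```text
clock: 2.8
eef_pos: [418.3, -217.8, 150.1]
tcp_rot: [-3.141, 0.002, -0.26]
contact_force: [-0.4, -0.5, 0.1]
opening: 1.0
grasp_force: 0.0
```

step_arm:
  moves:
    - [[0, 0, 0], [0, -0.167, 0.2], 1]
    - [[0, 0, 0], [0, -0.167, 0.5], 1]
    - [[0, 0, 0], [0, -0.167, 0.65], 1]
    - [[0, 0, 0], [0, -0.167, 0.65], 1]
    - [[0, 0, 0], [0, -0.167, 0.65], 1]
    - [[0, 0, 0], [0, -0.167, 0.65], 1]

```text
clock: 3.4
eef_pos: [427.8, -188.0, 23.3]
tcp_rot: [3.141, -0.003, -0.263]
contact_force: [-0.0, 0.0, 0.4]
opening: 0.999
grasp_force: 0.0
```

```bash
python3 -c "
from h import *
f=imaging.grab_frame('scene')[:,:,::-1]; u,v=238,265
cv2.imwrite('pics/c.png',cv2.resize(f[v-55:v+55,u-70:u+70],None,fx=5,fy=5,interpolation=cv2.INTER_CUBIC))
chain((426.6,-185.6,4,-15))"
```

```text
t 3.5 pos [ 428.  -187.9   23.5] yaw -15.07 open 1.003 grip 0.0 F [-0.1  0.   0.2]
(426.6, -185.6, 4, -15) turn -0.002 shift [-0.0097 -0.0091  0.0977] rows 0.4
```

View pics/c.png

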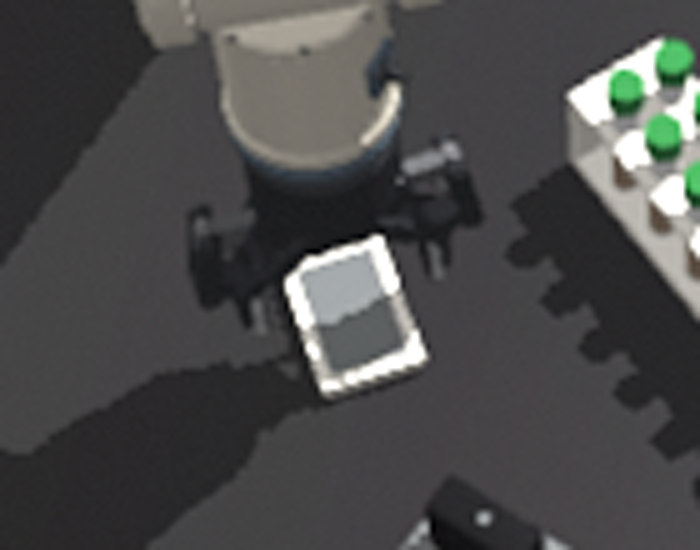

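step_arm:
  moves:
    - [[0, 0, 0], [-0.0097, -0.009, 0.04], 0.5]
    - [[0, 0, 0], [-0.0097, -0.009, 0.07], 0.5]
    - [[0, 0, 0], [-0.0097, -0.009, 0.0975], 0.5]
    - [[0, 0, 0], [-0.0097, -0.009, 0.1025], 0.5]
    - [[0, 0, 0], [-0.0097, -0.009, 0.1025], 0.5]
    - [[0, 0, 0], [-0.0097, -0.009, 0.1025], 0.5]

```text
clock: 4.05
eef_pos: [425.1, -184.1, 0.7]
tcp_rot: [-3.142, 0.0, -0.262]
contact_force: [0.3, -0.3, -1.2]
opening: 0.752
grasp_force: 0.0
```

step_arm:
  moves:
    - [[0, 0, 0], [0, 0, 0.005], 0.5]
    - [[0, 0, 0], [0, 0, 0.01], 0.5]
    - [[0, 0, 0], [0, 0, 0.015], 0.5]
    - [[0, 0, 0], [0, 0, 0.015], 0.5]

```text
clock: 4.45
eef_pos: [424.9, -184.1, -2.3]
tcp_rot: [-3.142, 0.0, -0.262]
contact_force: [0.2, 0.4, 0.2]
opening: 0.753
grasp_force: 0.0
```

step_arm:
  moves:
    - [[0, 0, 0], [0.01, 0.005, 0], 0.5]
    - [[0, 0, 0], [0.01, 0.005, 0], 0.5]
    - [[0, 0, 0], [0.01, 0.005, 0], 0]
    - [[0, 0, 0], [0.01, 0.005, 0], 0]
    - [[0, 0, 0], [0.01, 0.005, 0], 0]
    - [[0, 0, 0], [0.01, 0.005, 0], 0]
  squeeze: 40

```text
clock: 5.05
eef_pos: [426.9, -185.7, -1.9]
tcp_rot: [3.141, -0.0, -0.262]
contact_force: [-0.9, -0.3, 6.1]
opening: 0.642
grasp_force: 42.0
```

step_arm:
  moves:
    - [[0, 0, 0], [0, 0, -0.1], -0.2]
    - [[0, 0, 0], [0, 0, -0.2], -0.2]
    - [[0, 0, 0], [0, 0, -0.4], -0.2]
    - [[0, 0, 0], [0, 0, -0.65], -0.2]
    - [[0, 0, 0], [0, 0, -0.9], -0.2]
    - [[0, 0, 0], [0, 0, -0.9], -0.2]
    - [[0, 0, 0], [0, 0, -0.9], -0.2]

```text
clock: 5.75
eef_pos: [427.2, -185.8, 178.9]
tcp_rot: [3.141, -0.003, -0.262]
contact_force: [-0.1, -0.3, -1.1]
opening: 0.641
grasp_force: 43.4
```

```bash
python3 -c "
from h import *
f=imaging.grab_frame('scene')[:,:,::-1]; u,v=proj('scene',[426.6,-185.6,180])[0].astype(int)
cv2.imwrite('pics/d.png',cv2.resize(f[v-55:v+55,u-70:u+70],None,fx=5,fy=5,interpolation=cv2.INTER_CUBIC))
chain((440,0,185,-20),(500,120,185,-20),(642,175.7,120,-20.2),(642,175.7,40,-20.2))"
```

```text
t 5.8 pos [ 426.3 -185.4  177.5] yaw -15.01 open 0.648 grip 43.4 F [-0.6  0.2 -0.7]
(440, 0, 185, -20) turn 0.111 shift [-0.1738 -0.9132 -0.0375] rows 3.7
(500, 120, 185, -20) turn 0.000 shift [ 0.0767 -0.6664 -0.    ] rows 2.7
(642, 175.7, 120, -20.2) turn 0.004 shift [ 0.5719 -0.5045  0.325 ] rows 3.3
(642, 175.7, 40, -20.2) turn 0.000 shift [ 0.  -0.   0.4] rows 1.6
```

View pics/d.png

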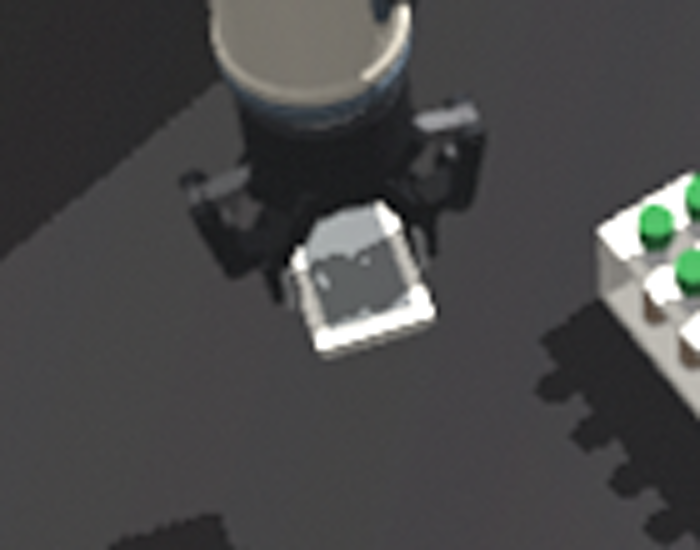

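step_arm:
  moves:
    - [[0, 0, 0.113], [-0.174, -0.913, -0.0375], -0.2]
    - [[0, 0, 0.113], [-0.174, -0.913, -0.0375], -0.2]
    - [[0, 0, 0.113], [-0.174, -0.913, -0.0375], -0.2]
    - [[0, 0, 0.113], [-0.174, -0.913, -0.0375], -0.2]
    - [[0, 0, 0.113], [-0.174, -0.913, -0.0375], -0.2]

```text
clock: 6.3
eef_pos: [439.3, 3.2, 183.6]
tcp_rot: [3.141, 0.003, -0.347]
contact_force: [0.1, -0.4, -1.2]
opening: 0.644
grasp_force: 43.3
```

step_arm:
  moves:
    - [[0, 0, 0], [0.0767, -0.6664, 0], -0.2]
    - [[0, 0, 0], [0.0767, -0.6664, 0], -0.2]
    - [[0, 0, 0], [0.0767, -0.6664, 0], -0.2]
    - [[0, 0, 0], [0.0767, -0.6664, 0], -0.2]

```text
clock: 6.7
eef_pos: [501.7, 122.1, 183.4]
tcp_rot: [3.141, 0.001, -0.348]
contact_force: [-0.2, -0.9, -1.1]
opening: 0.641
grasp_force: 43.3
```

step_arm:
  moves:
    - [[0, 0, 0.004], [0.57, -0.5045, 0.2], -0.2]
    - [[0, 0, 0.004], [0.57, -0.5045, 0.325], -0.2]
    - [[0, 0, 0.004], [0.57, -0.5045, 0.325], -0.2]
    - [[0, 0, 0.004], [0.57, -0.5045, 0.325], -0.2]
    - [[0, 0, 0.004], [0.57, -0.5045, 0.325], -0.2]
    - [[0, 0, 0.004], [0.57, -0.5045, 0.325], -0.2]
    - [[0, 0, 0.004], [0.57, -0.5045, 0.325], -0.2]

```text
clock: 7.4
eef_pos: [641.0, 174.3, 120.7]
tcp_rot: [3.141, 0.001, -0.354]
contact_force: [0.1, -0.5, -0.3]
opening: 0.645
grasp_force: 43.3
```

```bash
python3 -c "
from h import *
f=imaging.grab_frame('scene')[:,:,::-1]; u,v=proj('scene',[642,175,100])[0].astype(int)
cv2.imwrite('pics/e.png',cv2.resize(f[v-55:v+55,u-70:u+70],None,fx=5,fy=5,interpolation=cv2.INTER_CUBIC))
print(u-70,v-55)
chain((642,175.6,60,-20.2),(642,175.6,33,-20.2))"
```

```text
331 189
t 7.5 pos [641.4 174.5 121.1] yaw -20.30 open 0.646 grip 43.3 F [ 0.3 -0.7 -0.3]
(642, 175.6, 60, -20.2) turn -0.002 shift [ 0.001  -0.0065  0.3057] rows 1.2
(642, 175.6, 33, -20.2) turn 0.000 shift [ 0.    -0.     0.135] rows 0.5
```

View pics/e.png

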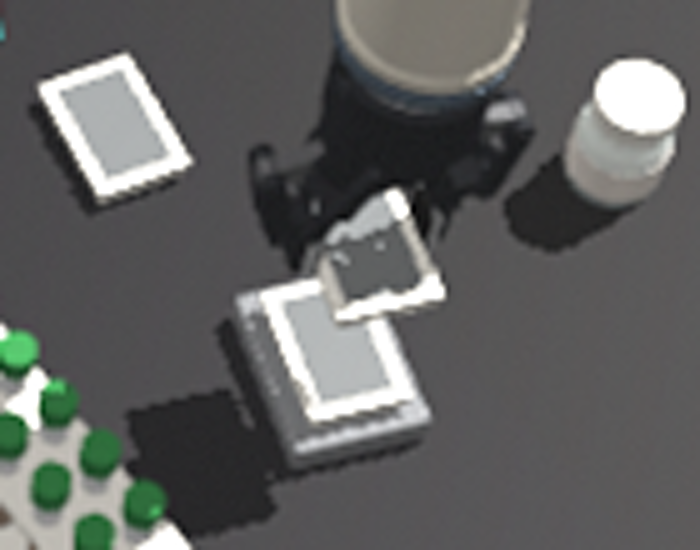

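step_arm:
  moves:
    - [[0, 0, -0.002], [0.001, -0.0065, 0.2], -0.2]
    - [[0, 0, -0.002], [0.001, -0.0065, 0.3], -0.2]
    - [[0, 0, -0.002], [0.001, -0.0065, 0.38], -0.2]
    - [[0, 0, -0.002], [0.001, -0.0065, 0.4], -0.2]
    - [[0, 0, -0.002], [0.001, -0.0065, 0.4], -0.2]
    - [[0, 0, -0.002], [0.001, -0.0065, 0.4], -0.2]
    - [[0, 0, -0.002], [0.001, -0.0065, 0.4], -0.2]

```text
clock: 8.15
eef_pos: [643.8, 176.6, 41.6]
tcp_rot: [-3.14, -0.002, -0.352]
contact_force: [-0.5, 0.6, -0.4]
opening: 0.646
grasp_force: 43.3
```

```bash
python3 -c "
from h import *
chain((642,175.6,33,-20.2))"
```

```text
t 8.2 pos [643.8 176.6  41.6] yaw -20.19 open 0.646 grip 43.3 F [-0.5  0.6 -0.4]
(642, 175.6, 33, -20.2) turn 0.000 shift [-0.0065  0.0078  0.043 ] rows 0.2
```

```bash
cat > cmd.py <<'E'
import numpy as np
from scipy.spatial.transform import Rotation as R
def run(legs,p=(170.798,-601.212,231.281),a=None):
    p=np.array(p);a=np.degrees(.2768) if a is None else a
    for t,s in legs:
        p=p+R.from_euler('xyz',[180,0,a],degrees=True).apply(np.array(s)*200);a-=t*45
        print(p.round(1),round(a,2))
    return p,a
E
python3 -c "
from cmd import *
" 2>/dev/null; mv cmd.py cmdlog.py; python3 -c "
from cmdlog import *
run([(.686,(.91,-.8395,0)),(0,(.347,-.98,.4)),(0,(0,-.167,.65)),(0,(-.0097,-.009,.1025)),(0,(0,0,.015)),(0,(.01,.005,0)),(0,(0,0,-.9)),(.113,(-.174,-.913,-.0375)),(0,(.0767,-.6664,0)),(.004,(.57,-.5045,.325)),(-.002,(.001,-.0065,.4))])"
```

```text
[ 300.  -390.   231.3] -15.01
[ 417.8 -218.6  151.3] -15.01
[ 426.4 -186.4   21.3] -15.01
[ 425.  -184.1    0.8] -15.01
[ 425.  -184.1   -2.2] -15.01
[ 426.7 -185.6   -2.2] -15.01
[ 426.7 -185.6  177.8] -15.01
[ 4.404e+02 -2.000e-01  1.853e+02] -20.1
[500.6 119.7 185.3] -20.1
[642.3 175.3 120.3] -20.28
[642.9 176.4  40.3] -20.19
```

step_arm:
  moves:
    - [[0, 0, 0], [0, 0, 0], -0.2]

```text
clock: 8.25
eef_pos: [643.6, 176.6, 41.3]
tcp_rot: [-3.141, -0.001, -0.352]
contact_force: [-0.1, -0.0, -0.3]
opening: 0.642
grasp_force: 43.3
```

step_arm:
  moves:
    - [[0, 0, 0], [0, 0, 0], -0.2]

```text
clock: 8.35
eef_pos: [643.3, 176.5, 40.8]
tcp_rot: [-3.141, -0.001, -0.352]
contact_force: [0.1, 0.7, -0.9]
opening: 0.644
grasp_force: 43.3
```

step_arm:
  moves:
    - [[0, 0, 0], [-0.003, 0.005, 0.01], -0.2]
    - [[0, 0, 0], [-0.003, 0.005, 0.025], -0.2]
    - [[0, 0, 0], [-0.003, 0.005, 0.035], -0.2]
    - [[0, 0, 0], [-0.003, 0.005, 0.04], -0.2]
    - [[0, 0, 0], [-0.003, 0.005, 0.04], -0.2]
    - [[0, 0, 0], [-0.003, 0.005, 0.04], -0.2]
    - [[0, 0, 0], [-0.003, 0.005, 0.04], -0.2]

```text
clock: 9.05
eef_pos: [642.0, 175.7, 32.2]
tcp_rot: [3.142, 0.0, -0.352]
contact_force: [-0.1, 0.2, -1.0]
opening: 0.644
grasp_force: 43.4
```

step_arm:
  moves:
    - [[0, 0, 0], [0, 0, 0.003], -0.2]
    - [[0, 0, 0], [0, 0, 0.003], 0.4]
    - [[0, 0, 0], [0, 0, 0.003], 0.45]
    - [[0, 0, 0], [0, 0, 0.003], 0.5]
    - [[0, 0, 0], [0, 0, 0.003], 0.5]
    - [[0, 0, 0], [0, 0, 0.003], 0.6]

```text
clock: 9.65
eef_pos: [642.0, 175.7, 31.6]
tcp_rot: [-3.142, -0.0, -0.352]
contact_force: [0.2, -0.4, -0.0]
opening: 0.8
grasp_force: 0.0
```

step_arm:
  moves:
    - [[0, 0, 0], [0, 0, -0.1], 0.6]
    - [[0, 0, 0], [0, 0, -0.3], 0.8]
    - [[0, 0, 0], [0, 0, -0.5], 1]
    - [[0, 0, 0], [-0.3, 0, -0.7], 1]
    - [[0, 0, 0], [-0.6, 0, -0.7], 1]
    - [[0, 0, 0], [-0.8, 0, -0.7], 1]
    - [[0, 0, 0], [-0.8, 0, -0.7], 1]
    - [[0, 0, 0], [-0.8, 0, -0.7], 1]

```text
clock: 10.45
eef_pos: [489.8, 231.6, 172.1]
tcp_rot: [3.142, 0.0, -0.35]
contact_force: [-0.7, -1.4, 0.7]
opening: 1.002
grasp_force: 0.0
```

```bash
python3 -c "
from h import *
for c in('top','scene'):
    f=imaging.grab_frame(c)[:,:,::-1].copy(); cv2.imwrite(f'pics/{c}1.png',f)
    for n,P in dict(top2=(642,175.7,48),left=(455.2,176,14)).items():
        g=proj(c,P)[0]
        try: print(c,n,panel(c,f,g,P[2]))
        except Exception as e: print(c,n,e)
f=cv2.imread('pics/scene1.png');u,v=proj('scene',[560,176,30])[0].astype(int)
cv2.imwrite('pics/f.png',cv2.resize(f[v-55:v+55,u-70:u+70],None,fx=5,fy=5,interpolation=cv2.INTER_CUBIC))
to()"
```

```text
top top2 [642.5 176.6  42.2  66.2 -20.3 -20.1]
top left [488.8 200.8  55.3  97.2  63.   49.5]
scene top2 [641.2 176.   40.6  64.1 -20.5 -20. ]
scene left [454.5 175.8  40.4  64.  -12.4 -12. ]
t 10.6 pos [492.8 231.2 172. ] yaw -20.13 open 1.002 grip 0.0 F [-0.1  0.5  0.1]
```

View pics/f.png

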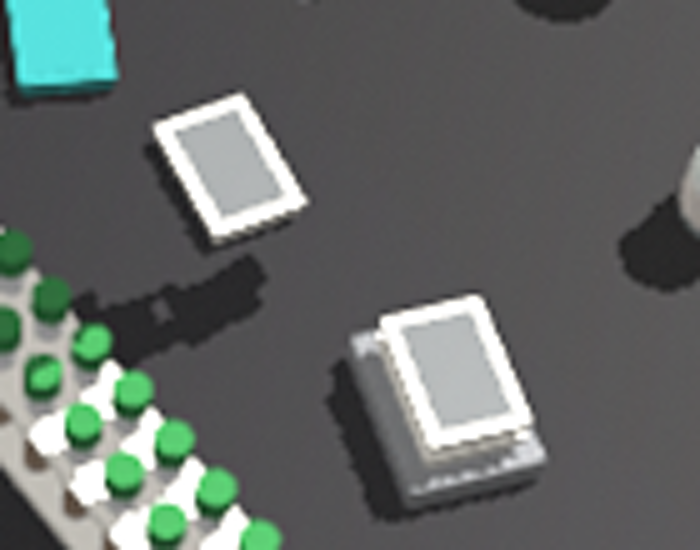

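```bash
cat >> cmdlog.py <<'E'
def plan(p,a,*T):
    p=np.array(p,float)
    for *q,b in T:
        d=R.from_euler('xyz',[180,0,a],degrees=True).inv().apply(np.array(q)-p)
        print(q,b,'turn %.3f'%((a-b)/45),'shift',(d/200).round(4),'rows %.1f'%max(np.linalg.norm(d)/50,abs(a-b)/8.59))
        p=np.array(q,float);a=b
E
python3 -c "
from cmdlog import *
p,a=run([(0,(-.003,.005,.04)),(0,(0,0,.003)),(0,(-.8,0,-.7))],(642.9,176.4,40.3),-20.19)
plan(p,a,(455.2,175.4,100,-12),(455.2,175.4,-2.2,-12),(455.2,175.4,150,-12),(642,175.2,110,-20.2),(642,175.2,46.2,-20.2))"
```

```text
[642.  175.7  32.3] -20.19
[642.  175.7  31.7] -20.19
[491.8 230.9 171.7] -20.19
[455.2, 175.4, 100] -12 turn -0.182 shift [-0.0761  0.3236  0.3585] rows 2.0
[455.2, 175.4, -2.2] -12 turn 0.000 shift [-0.    -0.     0.511] rows 2.0
[455.2, 175.4, 150] -12 turn 0.000 shift [ 0.     0.    -0.761] rows 3.0
[642, 175.2, 110] -20.2 turn 0.182 shift [ 0.9138 -0.1932  0.2   ] rows 3.8
[642, 175.2, 46.2] -20.2 turn 0.000 shift [ 0.    -0.     0.319] rows 1.3
```

step_arm:
  moves:
    - [[0, 0, -0.182], [-0.076, 0.3236, 0.3585], 1]
    - [[0, 0, -0.182], [-0.076, 0.3236, 0.3585], 1]
    - [[0, 0, -0.182], [-0.076, 0.3236, 0.3585], 1]
    - [[0, 0, -0.182], [-0.076, 0.3236, 0.3585], 1]
    - [[0, 0, -0.182], [-0.076, 0.3236, 0.3585], 1]

```text
clock: 11.05
eef_pos: [457.6, 175.8, 100.6]
tcp_rot: [-3.14, -0.002, -0.21]
contact_force: [0.3, -0.1, -1.0]
opening: 0.997
grasp_force: 0.0
```

step_arm:
  moves:
    - [[0, 0, 0], [0, 0, 0.2], 1]
    - [[0, 0, 0], [0, 0, 0.4], 0.7]
    - [[0, 0, 0], [0, 0, 0.45], 0.5]
    - [[0, 0, 0], [0, 0, 0.49], 0.5]
    - [[0, 0, 0], [0, 0, 0.511], 0.5]
    - [[0, 0, 0], [0, 0, 0.511], 0.5]
    - [[0, 0, 0], [0, 0, 0.511], 0.5]
    - [[0, 0, 0], [0, 0, 0.511], 0.5]

```text
clock: 11.85
eef_pos: [456.0, 175.7, -1.2]
tcp_rot: [-3.141, -0.001, -0.209]
contact_force: [0.5, 0.2, 0.4]
opening: 0.752
grasp_force: 0.0
```

step_arm:
  moves:
    - [[0, 0, 0], [0, 0, 0], 0]
    - [[0, 0, 0], [0, 0, 0], 0]
    - [[0, 0, 0], [0, 0, 0], 0]
    - [[0, 0, 0], [0, 0, 0], 0]
    - [[0, 0, 0], [0, 0, 0], 0]
  squeeze: 40

```text
clock: 12.35
eef_pos: [455.8, 175.6, -1.2]
tcp_rot: [-3.141, -0.001, -0.209]
contact_force: [-2.0, -0.7, 8.6]
opening: 0.64
grasp_force: 41.1
```

step_arm:
  moves:
    - [[0, 0, 0], [0, 0, -0.1], -0.2]
    - [[0, 0, 0], [0, 0, -0.25], -0.2]
    - [[0, 0, 0], [0, 0, -0.45], -0.2]
    - [[0, 0, 0], [0, 0, -0.65], -0.2]
    - [[0, 0, 0], [0, 0, -0.761], -0.2]
    - [[0, 0, 0], [0, 0, -0.761], -0.2]

```text
clock: 12.95
eef_pos: [457.3, 176.2, 153.6]
tcp_rot: [-3.138, -0.006, -0.209]
contact_force: [-0.4, 0.1, -0.7]
opening: 0.642
grasp_force: 43.9
```

step_arm:
  moves:
    - [[0, 0, 0.182], [0.914, -0.193, 0.1], -0.2]
    - [[0, 0, 0.182], [0.914, -0.193, 0.1], -0.2]
    - [[0, 0, 0.182], [0.914, -0.193, 0.1], -0.2]
    - [[0, 0, 0.182], [0.914, -0.193, 0.2], -0.2]
    - [[0, 0, 0.182], [0.914, -0.193, 0.2], -0.2]
    - [[0, 0, 0.182], [0.914, -0.193, 0.2], -0.2]
    - [[0, 0, 0.182], [0.914, -0.193, 0.2], -0.2]
    - [[0, 0, 0.182], [0.914, -0.193, 0.2], -0.2]

```text
clock: 13.75
eef_pos: [641.2, 175.3, 110.7]
tcp_rot: [-3.141, -0.0, -0.352]
contact_force: [0.3, -1.2, -0.1]
opening: 0.643
grasp_force: 43.8
```

step_arm:
  moves:
    - [[0, 0, 0], [0, 0, 0.15], -0.2]
    - [[0, 0, 0], [0, 0, 0.25], -0.2]
    - [[0, 0, 0], [0, 0, 0.275], -0.2]
    - [[0, 0, 0], [0, 0, 0.275], -0.2]
    - [[0, 0, 0], [0, 0, 0.275], -0.2]
    - [[0, 0, 0], [0, 0, 0.275], -0.2]
    - [[0, 0, 0], [0, 0, 0.275], -0.2]
    - [[0, 0, 0], [0, 0, 0.275], -0.2]

```text
clock: 14.55
eef_pos: [642.4, 175.2, 55.6]
tcp_rot: [-3.141, -0.001, -0.352]
contact_force: [-0.1, 0.6, 0.1]
opening: 0.648
grasp_force: 43.8
```

step_arm:
  moves:
    - [[0, 0, 0], [0, 0, 0.015], -0.2]
    - [[0, 0, 0], [0, 0, 0.03], -0.2]
    - [[0, 0, 0], [0, 0, 0.04], -0.2]
    - [[0, 0, 0], [0, 0, 0.04], -0.2]
    - [[0, 0, 0], [0, 0, 0.04], -0.2]
    - [[0, 0, 0], [0, 0, 0.04], -0.2]

```text
clock: 15.15
eef_pos: [642.0, 175.1, 46.9]
tcp_rot: [3.141, 0.0, -0.352]
contact_force: [-0.9, -0.5, 2.4]
opening: 0.642
grasp_force: 44.2
```

step_arm:
  moves:
    - [[0, 0, 0], [0, 0, 0.001], -0.2]
    - [[0, 0, 0], [0, 0, 0.001], 0.4]
    - [[0, 0, 0], [0, 0, 0.001], 0.45]
    - [[0, 0, 0], [0, 0, 0.001], 0.5]
    - [[0, 0, 0], [0, 0, 0.001], 0.55]
    - [[0, 0, 0], [0, 0, 0.001], 0.6]

```text
clock: 15.75
eef_pos: [642.1, 175.2, 46.7]
tcp_rot: [-3.142, 0.0, -0.352]
contact_force: [1.4, -0.1, 0.1]
opening: 0.8
grasp_force: 0.0
```

step_arm:
  moves:
    - [[0, 0, 0], [0, 0, -0.1], 0.6]
    - [[0, 0, 0], [0, 0, -0.3], 0.8]
    - [[0, 0, 0], [0, 0, -0.5], 1]
    - [[0, 0, 0], [-0.3, 0, -0.7], 1]
    - [[0, 0, 0], [-0.6, 0, -0.75], 1]
    - [[0, 0, 0], [-0.8, 0, -0.75], 1]
    - [[0, 0, 0], [-0.8, 0, -0.75], 1]
    - [[0, 0, 0], [-0.8, 0, -0.75], 1]

```text
clock: 16.55
eef_pos: [489.9, 231.1, 197.4]
tcp_rot: [-3.141, 0.0, -0.35]
contact_force: [0.4, -0.2, 0.2]
opening: 1.001
grasp_force: 0.0
```

```bash
python3 -c "
from h import *
for c in('top','scene'):
    f=imaging.grab_frame(c)[:,:,::-1].copy(); cv2.imwrite(f'pics/{c}2.png',f)
    print(c,panel(c,f,proj(c,(642,175.7,62))[0],62))
u,v=proj('scene',[642,175,40])[0].astype(int);f=cv2.imread('pics/scene2.png')
A=cv2.resize(f[v-30:v+30,u-40:u+40],(480,360),interpolation=cv2.INTER_CUBIC)
o=[]
for c in('top','scene'):
    f=cv2.imread(f'pics/{c}2.png');u,v=proj(c,[588,-208,35])[0].astype(int);print(c,u-25,v-25)
    o.append(cv2.resize(f[v-25:v+25,u-25:u+25],(400,400),interpolation=cv2.INTER_CUBIC))
cv2.imwrite('pics/g.png',np.hstack(o));cv2.imwrite('pics/g2.png',A)
to()"
```

```text
top [642.2 176.1  42.4  66.3 -20.1 -19.8]
scene [640.9 175.5  40.5  64.  -19.7 -20.5]
top 352 175
scene 239 294
t 16.6 pos [492.7 230.6 197.1] yaw -20.13 open 1.002 grip 0.0 F [ 0.9 -0.7  0.9]
```

View pics/g.png

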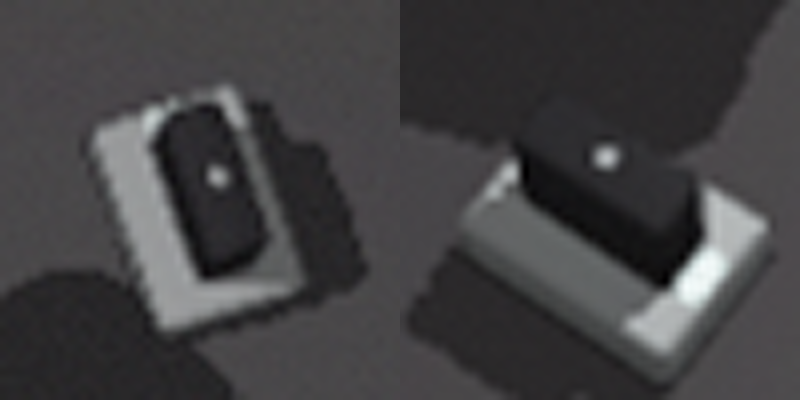

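View pics/g2.png

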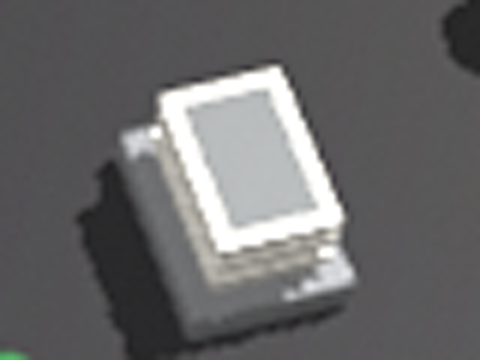

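```bash
python3 -c "
from h import *
from scipy.optimize import least_squares
O=[('top',(232,85),(40,-28,28)),('top',(165,332),(-40,28,0)),('scene',(368,225),(40,28,28)),('scene',(265,380),(40,-28,0)),('scene',(62,217),(-40,-28,28)),
('scene',(298,185),(29,12,74)),('scene',(255,232),(29,-12,74))]
off={'top':(352,175),'scene':(239,294)}
px=[np.array(g)/8+off[c]-.44 for c,g,_ in O]
def res(p):
    c,s=np.cos(p[2]),np.sin(p[2])
    return np.concatenate([proj(k,(p[0]+c*m[0]-s*m[1],p[1]+s*m[0]+c*m[1],m[2]))[0]-q for (k,_,m),q in zip(O,px)])
S=least_squares(res,[588,-208,.33]);print(S.x[:2],np.degrees(S.x[2]));print(res(S.x).reshape(-1,2).round(1))
for c,g in(('top',(220,178)),('scene',(205,158))): print('dot',ray(c,np.array(g)/8+off[c]-.44,74))
# overlay
for c in off:
    f=cv2.imread(f'pics/{c}2.png');u,v=off[c];I=cv2.resize(f[v:v+50,u:u+50],(400,400),interpolation=cv2.INTER_CUBIC)
    c_,s=np.cos(S.x[2]),np.sin(S.x[2])
    for hx,hy,zs in((40,28,(0,28)),(29,12,(28,74))):
        for z in zs:
            m=np.array([[hx,hy],[hx,-hy],[-hx,-hy],[-hx,hy]])@np.array([[c_,s],[-s,c_]])+S.x[:2]
            q=(proj(c,np.c_[m,np.full(4,z)])-off[c]+.44)*8
            cv2.polylines(I,[q.astype(int)],True,(0,0,255) if z==zs[1] else (0,255,255),1)
    cv2.imwrite(f'pics/o{c}.png',I)
cv2.imwrite('pics/o.png',np.hstack([cv2.imread('pics/otop.png'),cv2.imread('pics/oscene.png')]))
"
```

```text
[ 588.92935406 -208.2620518 ] 19.470132895013677
[[ 0.8 -0.2]
 [-1.   2. ]
 [ 0.2 -0.6]
 [-0.   1.7]
 [-1.1  0.2]
 [ 1.1 -0.8]
 [ 0.5  0.9]]
dot [[ 590.15022264 -208.94740727]]
dot [[ 589.07765182 -208.4672915 ]]
```

View pics/o.png

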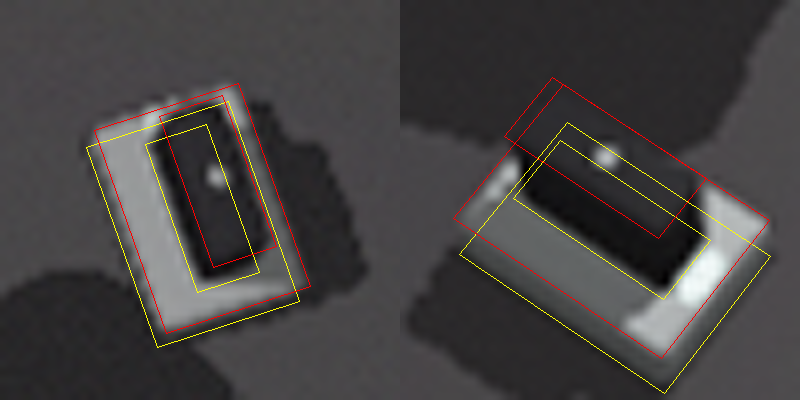

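```bash
python3 -c "
from cmdlog import *
p,a=run([(0,(0,0,.001)),(0,(-.8,0,-.75))],(642,175.2,47.0),-20.2)
print()
plan(p,a,(530,50,210,0),(570,-130,210,19.5),(589.6,-209.1,130,19.5),(589.6,-209.1,38,19.5),(589.6,-209.1,215,19.5),(600,-20,215,0),(642,150,215,-20.2),(642,175.4,150,-20.2),(642,175.4,110,-20.2))"
```

```text
[642.  175.2  46.8] -20.2
[491.8 230.4 196.8] -20.2

[530, 50, 210] 0 turn -0.449 shift [ 0.4906  0.7809 -0.066 ] rows 3.7
[570, -130, 210] 19.5 turn -0.433 shift [0.2 0.9 0. ] rows 3.7
[589.6, -209.1, 130] 19.5 turn 0.000 shift [-0.0396  0.4055  0.4   ] rows 2.3
[589.6, -209.1, 38] 19.5 turn 0.000 shift [ 0.   -0.    0.46] rows 1.8
[589.6, -209.1, 215] 19.5 turn 0.000 shift [ 0.     0.    -0.885] rows 3.5
[600, -20, 215] 0 turn 0.433 shift [ 0.3646 -0.8739 -0.    ] rows 3.8
[642, 150, 215] -20.2 turn 0.449 shift [ 0.21 -0.85 -0.  ] rows 3.5
[642, 175.4, 150] -20.2 turn 0.000 shift [-0.0439 -0.1192  0.325 ] rows 1.4
[642, 175.4, 110] -20.2 turn 0.000 shift [ 0.  -0.   0.2] rows 0.8
```

step_arm:
  moves:
    - [[0, 0, -0.449], [0.4906, 0.7809, -0.066], 1]
    - [[0, 0, -0.449], [0.4906, 0.7809, -0.066], 1]
    - [[0, 0, -0.449], [0.4906, 0.7809, -0.066], 1]
    - [[0, 0, -0.449], [0.4906, 0.7809, -0.066], 1]
    - [[0, 0, -0.449], [0.4906, 0.7809, -0.066], 1]
    - [[0, 0, -0.449], [0.4906, 0.7809, -0.066], 1]

```text
clock: 17.25
eef_pos: [531.4, 48.2, 209.6]
tcp_rot: [-3.142, -0.0, -0.003]
contact_force: [-0.2, 0.5, 0.2]
opening: 1.0
grasp_force: 0.0
```

step_arm:
  moves:
    - [[0, 0, -0.433], [0.2, 0.9, 0], 1]
    - [[0, 0, -0.433], [0.2, 0.9, 0], 1]
    - [[0, 0, -0.433], [0.2, 0.9, 0], 1]
    - [[0, 0, -0.433], [0.2, 0.9, 0], 1]
    - [[0, 0, -0.433], [0.2, 0.9, 0], 1]
    - [[0, 0, -0.433], [0.2, 0.9, 0], 1]

```text
clock: 17.85
eef_pos: [570.5, -130.1, 209.2]
tcp_rot: [-3.141, 0.001, 0.339]
contact_force: [0.1, 1.4, 0.8]
opening: 1.005
grasp_force: 0.0
```

step_arm:
  moves:
    - [[0, 0, 0], [-0.0396, 0.4055, 0.4], 1]
    - [[0, 0, 0], [-0.0396, 0.4055, 0.4], 1]
    - [[0, 0, 0], [-0.0396, 0.4055, 0.4], 1]
    - [[0, 0, 0], [-0.0396, 0.4055, 0.4], 1]
    - [[0, 0, 0], [-0.0396, 0.4055, 0.4], 1]
    - [[0, 0, 0], [-0.0396, 0.4055, 0.4], 1]
    - [[0, 0, 0], [-0.0396, 0.4055, 0.4], 1]

```text
clock: 18.55
eef_pos: [590.5, -208.2, 131.5]
tcp_rot: [3.14, -0.002, 0.342]
contact_force: [-0.8, -0.5, 0.3]
opening: 1.002
grasp_force: 0.0
```

step_arm:
  moves:
    - [[0, 0, 0], [0, 0, 0.2], 1]
    - [[0, 0, 0], [0, 0, 0.35], 0.8]
    - [[0, 0, 0], [0, 0, 0.42], 0.5]
    - [[0, 0, 0], [0, 0, 0.46], 0.2]
    - [[0, 0, 0], [0, 0, 0.46], 0]
    - [[0, 0, 0], [0, 0, 0.46], 0]
    - [[0, 0, 0], [0, 0, 0.46], 0]
    - [[0, 0, 0], [0, 0, 0.46], 0]

```text
clock: 19.35
eef_pos: [590.5, -209.4, 39.1]
tcp_rot: [3.141, -0.001, 0.34]
contact_force: [1.2, 0.5, -0.1]
opening: 0.498
grasp_force: 0.0
```

Straddling the grip without contact; close and lift.

step_arm:
  moves:
    - [[0, 0, 0], [0, 0, 0], -0.3]
    - [[0, 0, 0], [0, 0, 0], -0.5]
    - [[0, 0, 0], [0, 0, 0], -0.8]
    - [[0, 0, 0], [0, 0, 0], -0.8]
    - [[0, 0, 0], [0, 0, 0], -0.8]
    - [[0, 0, 0], [0, 0, 0], -0.8]
    - [[0, 0, 0], [0, 0, 0], -0.8]
    - [[0, 0, 0], [0, 0, 0], -0.8]
  squeeze: 60

```text
clock: 20.15
eef_pos: [590.1, -209.2, 38.6]
tcp_rot: [3.141, -0.0, 0.34]
contact_force: [-1.5, 1.2, 5.9]
opening: 0.273
grasp_force: 59.2
```

step_arm:
  moves:
    - [[0, 0, 0], [0, 0, -0.05], -0.9]
    - [[0, 0, 0], [0, 0, -0.15], -0.9]
    - [[0, 0, 0], [0, 0, -0.3], -0.9]
    - [[0, 0, 0], [0, 0, -0.5], -0.9]
    - [[0, 0, 0], [0, 0, -0.7], -0.9]
    - [[0, 0, 0], [0, 0, -0.885], -0.9]
    - [[0, 0, 0], [0, 0, -0.885], -0.9]
    - [[0, 0, 0], [0, 0, -0.885], -0.9]

```text
clock: 20.95
eef_pos: [589.8, -209.2, 215.7]
tcp_rot: [3.141, -0.001, 0.34]
contact_force: [-0.8, 0.6, -4.2]
opening: 0.271
grasp_force: 59.5
```

```bash
python3 -c "
from h import *
to()
s=telemetry.sense();print(s['tcp_rot'])
o=[]
for c in('top','scene'):
    f=imaging.grab_frame(c)[:,:,::-1].copy();cv2.imwrite(f'pics/{c}3.png',f);u,v=proj(c,[589,-209,200])[0].astype(int);print(c,u-30,v-30)
    o.append(cv2.resize(f[v-30:v+30,u-30:u+30],(400,400),interpolation=cv2.INTER_CUBIC))
cv2.imwrite('pics/i.png',np.hstack(o))"
```

```text
t 20.9 pos [ 589.8 -209.2  215.7] yaw 19.50 open 0.271 grip 59.5 F [-0.8  0.6 -4.2]
[ 3.14080418e+00 -9.14544067e-04  3.40372646e-01]
top 355 156
scene 231 259
```

View pics/i.png

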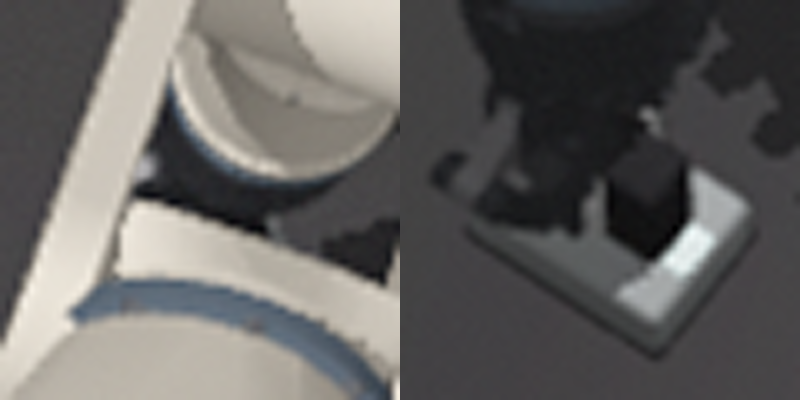

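step_arm:
  moves:
    - [[0, 0, 0.433], [0.3646, -0.8739, 0], -0.9]
    - [[0, 0, 0.433], [0.3646, -0.8739, 0], -0.9]
    - [[0, 0, 0.433], [0.3646, -0.8739, 0], -0.9]
    - [[0, 0, 0.433], [0.3646, -0.8739, 0], -0.9]
    - [[0, 0, 0.433], [0.3646, -0.8739, 0], -0.9]
    - [[0, 0, 0.433], [0.3646, -0.8739, 0], -0.9]

```text
clock: 21.65
eef_pos: [599.2, -19.0, 213.2]
tcp_rot: [3.141, 0.003, 0.003]
contact_force: [0.2, -0.9, -3.8]
opening: 0.275
grasp_force: 60.7
```

step_arm:
  moves:
    - [[0, 0, 0.449], [0.21, -0.85, 0], -0.9]
    - [[0, 0, 0.449], [0.21, -0.85, 0], -0.9]
    - [[0, 0, 0.449], [0.21, -0.85, 0], -0.9]
    - [[0, 0, 0.449], [0.21, -0.85, 0], -0.9]
    - [[0, 0, 0.449], [0.21, -0.85, 0], -0.9]
    - [[0, 0, 0.449], [0.21, -0.85, 0], -0.9]
    - [[0, 0, 0.449], [0.21, -0.85, 0], -0.9]

```text
clock: 22.35
eef_pos: [641.7, 148.0, 214.2]
tcp_rot: [3.14, 0.001, -0.354]
contact_force: [-0.5, -0.8, -2.7]
opening: 0.275
grasp_force: 61.5
```

step_arm:
  moves:
    - [[0, 0, 0], [-0.0439, -0.1192, 0.1], -0.9]
    - [[0, 0, 0], [-0.0439, -0.1192, 0.2], -0.9]
    - [[0, 0, 0], [-0.0439, -0.1192, 0.325], -0.9]
    - [[0, 0, 0], [-0.0439, -0.1192, 0.325], -0.9]
    - [[0, 0, 0], [-0.0439, -0.1192, 0.325], -0.9]
    - [[0, 0, 0], [-0.0439, -0.1192, 0.325], -0.9]
    - [[0, 0, 0], [-0.0439, -0.1192, 0.325], -0.9]
    - [[0, 0, 0], [-0.0439, -0.1192, 0.325], -0.9]

```text
clock: 23.15
eef_pos: [642.7, 175.3, 151.2]
tcp_rot: [-3.141, -0.001, -0.353]
contact_force: [-0.8, 0.1, -3.3]
opening: 0.273
grasp_force: 61.4
```

step_arm:
  moves:
    - [[0, 0, 0], [0, 0, 0.05], -0.9]
    - [[0, 0, 0], [0, 0, 0.1], -0.9]
    - [[0, 0, 0], [0, 0, 0.14], -0.9]
    - [[0, 0, 0], [0, 0, 0.17], -0.9]
    - [[0, 0, 0], [0, 0, 0.19], -0.9]
    - [[0, 0, 0], [0, 0, 0.195], -0.9]
    - [[0, 0, 0], [0, 0, 0.195], -0.9]
    - [[0, 0, 0], [0, 0, 0.195], -0.9]

```text
clock: 23.95
eef_pos: [642.4, 175.4, 111.3]
tcp_rot: [-3.141, -0.0, -0.352]
contact_force: [0.9, 0.3, -3.1]
opening: 0.272
grasp_force: 61.6
```

step_arm:
  moves:
    - [[0, 0, 0], [0, 0, 0], -0.9]
    - [[0, 0, 0], [0, 0, 0], -0.9]
    - [[0, 0, 0], [0, 0, 0], -0.9]
    - [[0, 0, 0], [0, 0, 0], -0.9]

```text
clock: 24.35
eef_pos: [642.2, 175.3, 111.1]
tcp_rot: [-3.142, -0.0, -0.352]
contact_force: [-0.3, -0.1, -2.7]
opening: 0.27
grasp_force: 61.6
```

```bash
python3 - <<'E'
from h import *
to(); print(telemetry.sense()['tcp_rot'])
f=imaging.grab_frame('scene')[:,:,::-1].copy();cv2.imwrite('pics/scene4.png',f)
# white dish/grey edges: compare pile region with the earlier picture below the scanner
for n in('scanner','dish_base'): print([(d['extent'],round(d['conf'],2)) for d in imaging.recognise('scene',n)][:4],[(np.round(d['xy'],1),round(d['conf'],2)) for d in imaging.mark_of('scene',n)][:4])
print('expected origin px',proj('scene',[641.7,175.8,72]))
Rz=R.from_euler('z',-20.2,degrees=True)
c=Rz.apply([[x,y,z] for x in(40,-40) for y in(28,-28) for z in(72,100)])+[641.7,175.8,0]
print(proj('scene',c).round(1))
E
```

```text
t 24.4 pos [642.2 175.3 111.1] yaw -20.18 open 0.270 grip 61.6 F [-0.3 -0.1 -2.7]
[-3.14150962e+00 -1.81701829e-04 -3.52275615e-01]
[([383.9, 232.1, 37.3, 32.7], 0.87)] [(array([397.8, 249.3]), 0.97)]
[([390.4, 259.7, 24.0, 17.0], 0.68)] [(array([396.6, 262.1]), 0.4)]
expected origin px [[400.07554314 250.0043528 ]]
[[415.8 260.6]
 [417.8 255.1]
 [395.1 265.6]
 [396.8 260.2]
 [404.9 234.9]
 [406.6 229.1]
 [384.6 239.6]
 [386.1 233.9]]
```

```bash
python3 - <<'E'
from h import *
f=cv2.imread('pics/scene4.png').mean(2).astype(np.float32)
Rz=R.from_euler('z',-20.2,degrees=True)
def prof(pts):
    q=proj('scene',Rz.apply(pts)+[641.7,175.8,0]).astype(np.float32)
    return cv2.remap(f,q[:,:1],q[:,1:],cv2.INTER_LINEAR).ravel().astype(int)
t=np.arange(28,58,2)
for y in(-18,0,18): print('x+',y,prof([[v,y,100] for v in t]))
t=np.arange(16,46,2)
for x in(0,15,30): print('y-',x,prof([[x,-v,100] for v in t]))
t=np.arange(16,40,2)
for x in(20,32): print('y+',x,prof([[x,v,100] for v in t]))
E
```

```text
x+ -18 [ 97  97  97  97  95  90  86  75  71  69  63  68  98 152 168]
x+ 0 [181 223 228 219 192 147 108  82  69  69  64  54 104 149 182]
x+ 18 [193 192 193 195 182 149 104  78  68  69  63  57  57  71  80]
y- 0 [ 96  98  98  98  98  97  90  83  75  64 111 159 183 178 169]
y- 15 [ 98  98  97  97  98  97  90  81  73  62 109 156 183 180 171]
y- 30 [ 97  97  97  97  98  96  90  82  75  62 106 155 181 176 170]
y+ 20 [100 160 195 196 194 178 132  93  83  86  86  86]
y+ 32 [193 193 194 195 189 153 106  84  85  86  86  86]
```

```bash
python3 -c "
from rig import r
print(r.sign_off())"
```

```text
the job is handed in; nothing more can be done
None
```

The job is handed in at about 24 s: the three dishes are stacked squarely on the platform (measured offsets under 1 mm), and the scanner is still gripped, level and lined up with the pile to about 1 mm, with its underside about 10–11 mm above the top lid.

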